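# Stand the four condiments on their own rests

### The arm

A 6-joint arm with a two-finger parallel gripper is mounted at the origin on a cart in front of the work surface, level with it; the furniture and walls round the work are solid. World frame = base frame: x ahead of the robot, y to its left, z up, the work surface at z = 0. Lengths are in mm, angles in rad, forces in N, time in s.
With the tool pointing down it reaches from about 275 to 750 mm from the base axis. Payload 10.2 kg.
Tool frame: the origin (TCP) lies midway between the tips of the shut fingers; the grasp point (between the pads) lies grip_depth behind it (grip_depth is the distance from the TCP to the grasp point, in mm); z points along the fingers, y is the line along which they close (so a half turn about z gives the same grasp; the last joint's range is limited). The gripper opens to 85 mm and grips with 20 to 120 N. Pads are 22 mm wide; open, the fingers measure 114 mm over their backs; the gripper's body (76 mm by 85 mm) begins 54 mm behind the grasp point. The pads swing forward as they close: fully open they stand 13 mm farther back than shut.
Start: joints at [0.909, 0.313, 1.498, -0, 1.331, -0.223], TCP at [223.061, 475.263, 231.294] pointing down, gripper open.
Joint ranges: [-2.94, 2.94], [-0.97, 2.17], [0.19, 2.56], [-1.23, 4.37], [0.02, 3.11], [-2.88, 2.88]. Speed limits (rad/s): [2.39, 2.39, 3.01, 3.14, 3.14, 3.14].

### API

Orientations are given as a unit quaternion [w, x, y, z].
In Python, from rig import * gives the robot as it stands.
- The arm moves only by the tool servo_tool, never from a script. Its argument "commands" is a list of rows, each a list of 3 entries, a list of its own where there are three numbers: the gripper command: -1 is fully open, 1 is shut, values between are in proportion, then the shift along the tool's x, y, z in m, then the turn, a rotation vector about the tool's x, y, z in units of 6 degrees (1.0 is 6 degrees). In form: [[grip, [dx, dy, dz], [ax, ay, az]], ...]. A call has 1 to 10 rows; each row shifts and turns the commanded pose from where the row before left it, along the tool's axes as they then stand; what a row does not reach is not made up. A row lasts 1/12 s, in which the tool goes at most 41.7 mm and 7.16 degrees, less where a joint would pass 70% of its speed; a pose out of reach is approached as far as the arm can. A call is refused whole if a number of a shift passes 0.0417 or a number of a turn 1, either way. A call with a gripper value outside its range is refused whole. The fingers move at their own pace and stop on an object; "squeeze" is the grip in N (left out, the last holds). Time passes only in rows, so rows that do not move let the fingers close. It gives the time, the measured TCP pose, the force, the opening and the grip force at its end, in the units of the state.
- sense(): the state, without advancing time (a new reading comes with each control period).
- capture(name): name is "side" or "top"; returns a dict with "pixels" (384x512x3 uint8, red, green, blue), "z_map" (384x512 float32, mm along the optical axis (not along the pixel's ray), 0 where there is no reading), "fx", "fy", "cx", "cy" (pixels), "rvec" (rotation vector, rad) and "tvec" (3), from world to camera coordinates, as OpenCV has them. Camera axes: x right, y down, z forward; pixel columns grow to the right and rows downward; lengths in mm; the calibration is good to about 2 mm. A picture is of the moment at which its call begins.
- finish_job(): hands the job in; it is judged then, once.
The state is a dict: "time_s": time; "joints": joint angles; "dq": joint speeds; "tau": joint torques, N m; "eef_pos": TCP position; "ee_rot": TCP orientation; "force": force on the tool from outside, world axes, zero at the start; "wrist_torque": the same for the moment, N m; "grip_width": opening from 0.0 (shut) to 1.0 (fully open); "grip_force": force on a finger pad.
Only numpy, scipy, OpenCV 4.12 (cv2) and the standard library are available. Lean on these libraries where they do the work, as an engineer would, in place of code of your own. Each camera call takes 0.05 s, during which the arm holds its last target. There are 200 camera calls.

### The job

Tidy the crowded worktop: stand each of the four condiments upright in the middle of its own wooden rest - the honey jar on the large round rest, the salt shaker on the small round rest, the pepper mill on the square rest and the spice jar on the oblong rest. The drink can and the candle are not condiments: leave them standing where they are.

Things in the scene. Friction and masses are not known exactly. Their poses are not given: they have to be found in the camera images.
- honey_jar: Honey jar: clear glass with amber honey and a black lid, round, 65 mm in diameter along its height, 86 mm tall, 0.33 kg, loose. Origin: centre of the underside; z up.
- salt_shaker: Salt shaker: clear glass with grey salt and a grey domed metal top, round, 44 mm in diameter to about 70 mm height, narrowing to 34 mm above, 90 mm tall, 0.10 kg, loose. Origin: centre of the underside; z up.
- pepper_mill: Pepper mill: turned brown wood, round, 58 mm at the widest, 170 mm tall; a narrower head about 50 mm in diameter from 123 to 159 mm height with a small knob on top; head and body turn as one piece; 0.18 kg, loose. Origin: centre of the underside; z up.
- spice_jar: Spice jar: slim clear jar with a dark label and a black cap, round, 41 mm in diameter, 105 mm tall, 0.11 kg, loose. Origin: centre of the underside; z up.
- drink_can: Drink can, orange, white and green, round, 53 mm in diameter, 134 mm tall, loose; not a condiment, stays where it is. Origin: centre of the underside; z up.
- candle: Candle: open clear glass with pink wax, round, 76 mm in diameter, 90 mm tall, loose; not a condiment, stays where it is. Origin: centre of the underside; z up. Room: a wall cabinet hangs 0.56 m above the worktop from x = 0.60 back, a wall stands at about y = -0.42; keep wrist and arm clear of both.
- rest_large_round: Large round rest, 92 mm in diameter, for the honey jar. A flat fixed wooden board lying on the worktop, with a cork top of the same outline inset 9 mm from its edge; its cork surface is 9 mm above the worktop, without a rim. Origin: centre of the underside, on the worktop; z up.
- rest_small_round: Small round rest, 66 mm in diameter, for the salt shaker. A flat fixed wooden board lying on the worktop, with a cork top of the same outline inset 9 mm from its edge; its cork surface is 9 mm above the worktop, without a rim. Origin: centre of the underside, on the worktop; z up.
- rest_square: Square rest, 84 x 84 mm, for the pepper mill. A flat fixed wooden board lying on the worktop, with a cork top of the same outline inset 9 mm from its edge; its cork surface is 9 mm above the worktop, without a rim. Origin: centre of the underside, on the worktop; z up.
- rest_oblong: Oblong rest, 96 mm along its y by 56 mm along its x, for the spice jar. A flat fixed wooden board lying on the worktop, with a cork top of the same outline inset 9 mm from its edge; its cork surface is 9 mm above the worktop, without a rim. Origin: centre of the underside, on the worktop; z up.

How it is judged (in metres and radians):
At the end, for the whole second after the job is handed in: Each condiment stands on its own rest (honey jar: large round, salt shaker: small round, pepper mill: square, spice jar: oblong), its axis within 15 mm of the rest's centre, its foot on the rest's surface (5 to 13 mm above the worktop), upright within 0.12 rad, at rest (horizontal distance between honey_jar and rest_large_round below 0.015 m and z of honey_jar in the frame of rest_large_round between 0.005 and 0.013 m and angle between each of honey_jar, salt_shaker, pepper_mill, spice_jar's own z axis and vertical below 0.12 rad and linear speed of each of honey_jar, salt_shaker, pepper_mill, spice_jar below 0.02 m/s and horizontal distance between salt_shaker and rest_small_round below 0.015 m and z of salt_shaker in the frame of rest_small_round between 0.005 and 0.013 m and horizontal distance between pepper_mill and rest_square below 0.015 m and z of pepper_mill in the frame of rest_square between 0.005 and 0.013 m and horizontal distance between spice_jar and rest_oblong below 0.015 m and z of spice_jar in the frame of rest_oblong between 0.005 and 0.013 m); the robot touches nothing.
It fails at once if the drink can or the candle is shifted by more than 20 mm (distance of any of drink_can, candle from where it was at the start of the episode above 0.02 m).
It fails at once if the drink can or the candle is tipped (angle between any of drink_can, candle's own z axis and vertical above 0.2 rad).
It also fails if it takes over 106 s, if anything falls off the work surface, if the arm or the gripper's body presses on something with over 40 N, if the wrist force passes 120 N, or if a joint passes its speed limit or range.

## Working session

There is one attempt and no reset: what is moved stays moved. The work goes in short steps, Python scripts to look and compute and a tool call to move; the robot and the scene stay as the last step left them, time stands still between calls to the robot, and variables do not carry over. Pictures are saved under pics/ and viewed, at most 14 in all, crops included, and the job is handed in when it is done.

Besides the shell and the picture viewer there is one more tool, called after "Call:" as name(argument=value, ...) on one line, values as JSON. servo_tool: Moves the arm, as the interface text tells. Its arguments: {"type":"object","properties":{"commands":{"type":"array"},"squeeze":{"type":"number"}},"required":["commands"]}

```bash
ls; mkdir -p pics
cat > h.py <<'E'
from rig import *
import numpy as np, cv2
def cam(n):
    c=capture(n); R,_=cv2.Rodrigues(np.array(c['rvec'],float)); c['R']=R; c['t']=np.array(c['tvec'],float).ravel(); return c
def ray(c,u,v,z):
    d=c['R'].T@np.array([(u-c['cx'])/c['fx'],(v-c['cy'])/c['fy'],1]); o=-c['R'].T@c['t']
    return o+d*(z-o[2])/d[2]
def cloud(c):
    Z=c['z_map']; v,u=np.mgrid[:Z.shape[0],:Z.shape[1]]
    P=np.stack([(u-c['cx'])/c['fx']*Z,(v-c['cy'])/c['fy']*Z,Z],-1)
    return (P-c['t'])@c['R']
def save(c,n): cv2.imwrite('pics/'+n,c['pixels'][...,::-1])
E
python3 - <<'E'
from h import *
print(sense())
for n in('side','top'):
    c=cam(n); save(c,n+'0.png'); print(n,-c['R'].T@c['t'],c['R'][2],c['fx'])
    np.savez(n+'0.npz',**{k:np.array(v) for k,v in c.items()})
E
```

```text
pics
{'time_s': 0.0, 'joints': array([ 9.08607288e-01,  3.13394912e-01,  1.49845966e+00,  1.72527130e-05,
        1.33099008e+00, -2.23405657e-01]), 'dq': array([ 0.001497  ,  0.00111642,  0.00234635, -0.0001913 ,  0.0003393 ,
       -0.00034598]), 'tau': array([ 4.02535661e-04, -4.12267256e+01, -2.59742761e+01, -1.37081743e-04,
        4.16475465e-03,  2.92206562e-05]), 'eef_pos': array([222.88364027, 475.04850966, 230.75476325]), 'ee_rot': array([-2.75792546e-04,  2.17637898e-01,  9.76029381e-01, -5.62038630e-04]), 'force': array([0.30679205, 0.15576399, 0.18143802]), 'wrist_torque': array([ 0.00321322,  0.01094226, -0.02050811]), 'grip_force': 0.0, 'grip_width': 0.9998679010467706}
side [319.42172606 639.33610071 399.52449713] [ 0.2004612  -0.88696805 -0.41605647] 420.60703571880117
top [ 358.12138852 -106.92095715 1097.20813876] [ 0.11278203 -0.02459399 -0.99331533] 439.036027419392
```

View pics/side0.png

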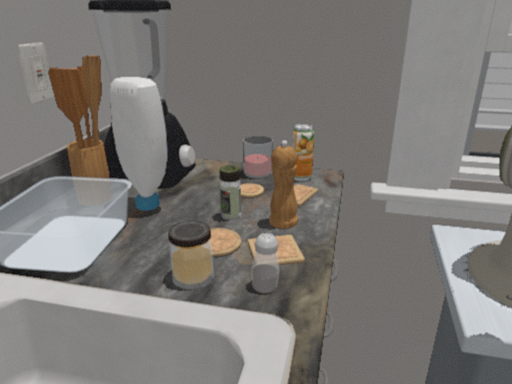

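View pics/top0.png

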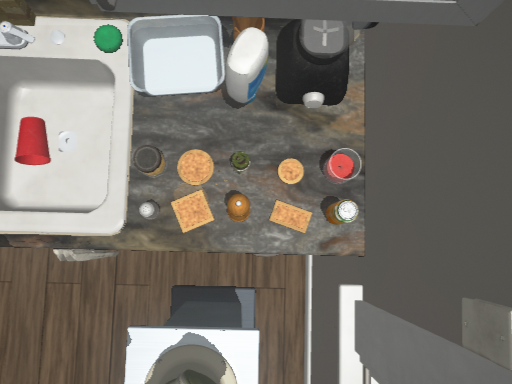

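The side view shows the layout; in the top view (up is about +x, left about +y) I see honey (148,159), salt (148,209), spice (240,160), mill (238,206), candle (342,165) and can (344,211). The rests are large round (196,167), square (192,210), small round (291,171) and oblong (291,216).

```bash
cat > m.py <<'E'
from h import *
def rests(c):
    hsv=cv2.cvtColor(c['pixels'],cv2.COLOR_RGB2HSV)
    m=cv2.inRange(hsv,(6,90,110),(22,255,255)); m=cv2.morphologyEx(m,cv2.MORPH_OPEN,np.ones((3,3)))
    for ct in cv2.findContours(m,cv2.RETR_EXTERNAL,cv2.CHAIN_APPROX_NONE)[0]:
        if cv2.contourArea(ct)<150: continue
        q=np.array([ray(c,*p,9)[:2] for p in ct[:,0]],np.float32)
        print('rest?',ct[:,0].mean(0).round(),np.array(cv2.minAreaRect(q)[0]).round(1),np.array(cv2.minAreaRect(q)[1]).round(1),round(cv2.minAreaRect(q)[2],1),'circ',np.round(cv2.minEnclosingCircle(q),1) if 0 else [round(float(x),1) for x in (*cv2.minEnclosingCircle(q)[0],cv2.minEnclosingCircle(q)[1])])
def objs(c,zs=(25,)):
    W=cloud(c); roi=(c['z_map']>0)&(W[...,0]>250)&(W[...,0]<520)&(W[...,1]>-450)&(W[...,1]<170)
    for z in zs:
        n,l,s,ce=cv2.connectedComponentsWithStats((roi&(W[...,2]>z)&(W[...,2]<300)).astype(np.uint8))
        for i in range(1,n):
            if s[i,4]<20: continue
            p=W[l==i]; zt=np.percentile(p[:,2],95); t=p[p[:,2]>zt-12]
            print('obj',z,ce[i].round(),s[i,4],'top',zt.round(),'mid',((t.max(0)+t.min(0))/2)[:2].round(1),'ext',(np.ptp(t,axis=0))[:2].round(),'mean',t.mean(0)[:2].round(1))
E
python3 - <<'E'
from m import *
c=dict(np.load('top0.npz'))
rests(c); objs(c)
W=cloud(c); print(W[230,220],W[360,180],W[140,60])
E
```

```text
rest? [290. 216.] [ 428.3 -231.1] [95.5 55.7] 71.7 circ [428.6, -231.4, 53.5]
rest? [239. 208.] [ 446.  -101.7] [67.3 52.2] 1.6 circ [445.9, -100.6, 34.4]
rest? [192. 211.] [435.1  12.3] [84.8 85.1] 24.2 circ [434.5, 12.6, 56.8]
rest? [290. 171.] [ 543.1 -229.6] [63.8 63.1] 1.2 circ [542.5, -229.4, 33.3]
rest? [195. 167.] [545.7  10.3] [88.8 90. ] 1.9 circ [545.1, 9.8, 46.2]
obj 25 [390. 236.] 5632 top 291.0 mid [ 385.  -420.2] ext [270.   3.] mean [ 382.9 -420.1]
obj 25 [149. 173.] 53 top 87.0 mid [518.4 115.5] ext [ 3. 26.] mean [518.3 115.6]
obj 25 [340. 179.] 86 top 93.0 mid [ 516.2 -347.5] ext [ 7. 40.] mean [ 515.6 -344.9]
obj 25 [238. 206.] 502 top 161.0 mid [ 443.  -100.1] ext [42. 41.] mean [ 441.9 -101.1]
obj 25 [342. 212.] 617 top 135.0 mid [ 438.1 -342.7] ext [50. 50.] mean [ 437.2 -341.5]
obj 25 [149. 210.] 282 top 90.0 mid [430.3 111.4] ext [33. 32.] mean [430.  110.4]
[389.1833319  -57.25496023  -2.6451072 ] [79.91578631 25.32294163 18.07976115] [ 642.27271966  424.9456169  -171.76339223]
```

```bash
sed -i 's/<520/<620/' m.py
python3 - <<'E'
from m import *
import rig
print([ (k,getattr(rig,k)) for k in dir(rig) if 'grip' in k.lower() or 'depth' in k.lower()], [k for k in dir(rig) if k[0]!='_'])
c=dict(np.load('top0.npz')); objs(c)
# dark lids on top: honey z86, spice z105, by brightness
g=cv2.cvtColor(c['pixels'],cv2.COLOR_RGB2GRAY)
im=c['pixels'][130:240,110:370]
cv2.imwrite('pics/crop.png',cv2.resize(im[...,::-1],None,fx=3,fy=3,interpolation=cv2.INTER_NEAREST))
E
```

```text
[('grip_depth', 18.700000000000003)] ['PlanningError', 'capture', 'finish_job', 'grip_depth', 'sense']
obj 25 [390. 213.] 7578 top 291.0 mid [ 434.9 -420. ] ext [370.   4.] mean [ 431.2 -420. ]
obj 25 [149. 160.] 759 top 89.0 mid [548.5 115.3] ext [63. 63.] mean [547.9 115.2]
obj 25 [342. 165.] 988 top 90.0 mid [ 550.2 -346.9] ext [75. 74.] mean [ 550.9 -348.1]
obj 25 [240. 162.] 335 top 108.0 mid [ 549.3 -102.2] ext [39. 37.] mean [ 548.8 -102.3]
obj 25 [238. 206.] 502 top 161.0 mid [ 443.  -100.1] ext [42. 41.] mean [ 441.9 -101.1]
obj 25 [342. 212.] 617 top 135.0 mid [ 438.1 -342.7] ext [50. 50.] mean [ 437.2 -341.5]
obj 25 [149. 210.] 282 top 90.0 mid [430.3 111.4] ext [33. 32.] mean [430.  110.4]
```

View pics/crop.png

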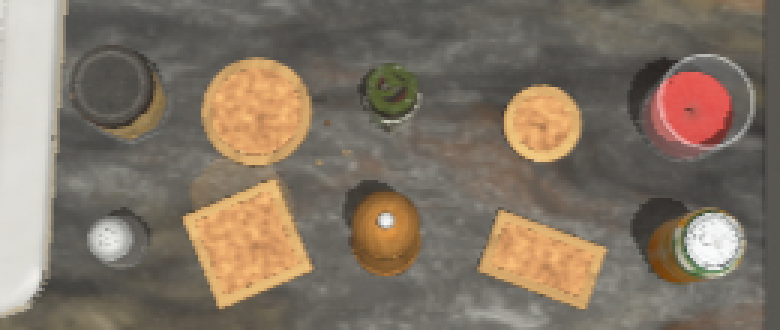

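The crop confirms the layout: honey, salt, mill and spice are all clear of their neighbours, and the rests are empty. First I square the tool to world axes (tool x = -X, y = +Y, z = -Z) and start across.

Call:
servo_tool(commands=[[-1,[0,0,-0.004],[0,0,-0.84]],[-1,[0,0,-0.004],[0,0,-0.84]],[-1,[0,0,-0.004],[0,0,-0.84]],[-1,[0,0,-0.004],[0,0,-0.84]],[-1,[0,0,-0.004],[0,0,-0.84]],[-1,[-0.02,-0.03,0],[0,0,0]],[-1,[-0.02,-0.03,0],[0,0,0]],[-1,[-0.02,-0.03,0],[0,0,0]],[-1,[-0.02,-0.03,0],[0,0,0]],[-1,[-0.02,-0.03,0],[0,0,0]]], squeeze=40)

```text
time_s: 0.93
eef_pos: [323.6, 323.8, 251.1]
ee_rot: [-0.0, -0.001, 1.0, -0.0]
force: [0.2, 1.0, -0.1]
grip_width: 1.002
grip_force: 0.0
```

Call:
servo_tool(commands=[[-1,[-0.02,-0.035,0],[0,0,0]],[-1,[-0.02,-0.035,0],[0,0,0]],[-1,[-0.02,-0.035,0],[0,0,0]],[-1,[-0.02,-0.035,0],[0,0,0]],[-1,[-0.02,-0.035,0],[0,0,0]],[-1,[-0.02,-0.035,0],[0,0,0]],[-1,[-0.02,-0.035,0],[0,0,0]],[-1,[-0.02,-0.035,0],[0,0,0]],[-1,[-0.02,-0.035,0],[0,0,0]],[-1,[-0.02,-0.035,0],[0,0,0]]])

```text
time_s: 1.77
eef_pos: [524.1, -26.4, 251.0]
ee_rot: [-0.0, -0.0, 1.0, 0.0]
force: [0.3, 0.3, 0.8]
grip_width: 1.003
grip_force: 0.0
```

Call:
servo_tool(commands=[[-1,[-0.008,-0.025,0],[0,0,0]],[-1,[-0.008,-0.025,0],[0,0,0]],[-1,[-0.009,-0.026,0],[0,0,0]],[-1,[0,0,0.03],[0,0,0]],[-1,[0,0,0.035],[0,0,0]],[-1,[0,0,0.035],[0,0,0]],[-1,[0,0,0.035],[0,0,0]],[-1,[0,0,0.035],[0,0,0]],[-1,[0,0,0.025],[0,0,0]],[-1,[0,0,0.01],[0,0,0]]])

```text
time_s: 2.6
eef_pos: [546.7, -99.7, 42.5]
ee_rot: [-0.003, -0.0, 1.0, 0.001]
force: [-0.2, -0.6, 0.3]
grip_width: 1.001
grip_force: 0.0
```

Call:
servo_tool(commands=[[0.2,[0,0,0],[0,0,0]],[0.4,[0,0,0],[0,0,0]],[0.6,[0,0,0],[0,0,0]],[0.6,[0,0,0],[0,0,0]],[0.6,[0,0,0],[0,0,0]],[0.6,[0,0,0],[0,0,0]],[0.6,[0,0,0],[0,0,0]],[0.6,[0,0,0],[0,0,0]]])

```text
time_s: 3.27
eef_pos: [549.7, -100.8, 48.1]
ee_rot: [0.002, -0.001, 1.0, -0.001]
force: [-0.2, 0.4, 6.9]
grip_width: 0.462
grip_force: 39.5
```

Call:
servo_tool(commands=[[0.6,[0,0,-0.01],[0,0,0]],[0.6,[0,0,-0.03],[0,0,0]],[0.6,[0,0,-0.03],[0,0,0]],[0.6,[0,-0.03,0],[0,0,0]],[0.6,[0,-0.035,0],[0,0,0]],[0.6,[0,-0.035,0],[0,0,0]],[0.6,[0.02,-0.025,0],[0,0,0]],[0.6,[0.03,-0.004,0],[0,0,0]],[0.6,[0.03,0,0],[0,0,0]],[0.6,[0.03,0,0],[0,0,0]]])

```text
time_s: 4.1
eef_pos: [437.3, -229.7, 116.8]
ee_rot: [0.0, -0.0, 1.0, -0.0]
force: [0.9, -0.3, -1.6]
grip_width: 0.471
grip_force: 40.6
```

Call:
servo_tool(commands=[[0.6,[0.011,0,0],[0,0,0]],[0.6,[0,0,0.01],[0,0,0]],[0.6,[0,0,0.02],[0,0,0]],[0.6,[0,0,0.01],[0,0,0]],[0.6,[0,0,0],[0,0,0]],[0.6,[0,0,0],[0,0,0]]])

```text
time_s: 4.6
eef_pos: [428.1, -229.4, 76.2]
ee_rot: [-0.0, -0.001, 1.0, 0.0]
force: [0.3, -0.1, -1.5]
grip_width: 0.469
grip_force: 40.6
```

Run:
```python
from m import *
s=sense(); print(s['eef_pos'],s['grip_width'],s['force'])
c=cam('side'); cv2.imwrite('pics/s1.png',c['pixels'][...,::-1]);
```

```text
[ 428.12639035 -229.35742267   76.15211725] 0.4690168082208338 [ 0.29607343 -0.09487175 -1.54248611]
```

View pics/s1.png

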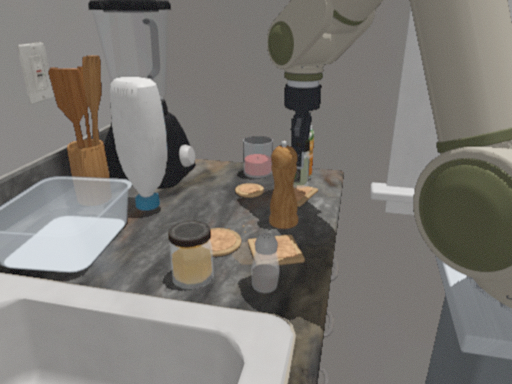

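The side view shows the spice jar held in the gripper at about (304,165), partly behind the mill and above the oblong rest. Now I lower it until it touches.

Call:
servo_tool(commands=[[0.6,[0,-0.001,0.01],[0,0,0]],[0.6,[0,-0.001,0.006],[0,0,0]],[0.6,[0,0,0.002],[0,0,0]],[0.6,[0,0,0],[0,0,0]],[0.6,[0,0,0],[0,0,0]]])

```text
time_s: 5.07
eef_pos: [427.8, -231.6, 58.3]
ee_rot: [-0.0, -0.0, 1.0, 0.0]
force: [0.0, -0.9, -1.0]
grip_width: 0.469
grip_force: 40.7
```

Call:
servo_tool(commands=[[0.6,[0,0,0.002],[0,0,0]],[0.6,[0,0,0],[0,0,0]],[0.6,[0,0,0],[0,0,0]]])

```text
time_s: 5.32
eef_pos: [428.1, -232.1, 56.9]
ee_rot: [0.001, -0.001, 1.0, -0.001]
force: [-0.9, -1.8, 3.5]
grip_width: 0.468
grip_force: 39.8
```

Call:
servo_tool(commands=[[0,[0,0,0],[0,0,0]],[-0.2,[0,0,0],[0,0,0]],[-0.4,[0,0,0],[0,0,0]],[-0.4,[0,0,0],[0,0,0]],[-0.4,[0,0,-0.01],[0,0,0]],[-0.4,[0,0,-0.03],[0,0,0]],[-0.4,[0,0,-0.035],[0,0,0]],[-0.4,[0,0,-0.035],[0,0,0]],[-0.4,[0,0,-0.035],[0,0,0]],[-0.4,[0,0,-0.03],[0,0,0]]])

```text
time_s: 6.15
eef_pos: [427.7, -231.4, 234.6]
ee_rot: [0.001, -0.001, 1.0, -0.001]
force: [-0.5, -1.3, -0.1]
grip_width: 0.7
grip_force: 0.0
```

Call:
servo_tool(commands=[[-0.5,[0,0.035,0],[0,0,0]],[-0.5,[0,0.035,0],[0,0,0]],[-0.5,[0,0.035,0],[0,0,0]],[-0.5,[0,0.035,0],[0,0,0]],[-0.5,[0,0.035,0],[0,0,0]],[-0.5,[0,0.035,0],[0,0,0]],[-0.5,[0,0.035,0],[0,0,0]],[-0.5,[0,0.035,0],[0,0,0]],[-0.5,[0,0.035,0],[0,0,0]],[-0.5,[0,0.03,0],[0,0,0]]])

```text
time_s: 6.98
eef_pos: [426.8, 115.6, 232.2]
ee_rot: [0.0, -0.001, 1.0, 0.0]
force: [0.1, -0.3, 0.0]
grip_width: 0.754
grip_force: 0.0
```

Run:
```python
from m import *
s=sense(); print(s['eef_pos'],s['joints'],s['grip_width'])
c=cam('top'); objs(c); save(c,'t2.png')
```

```text
[426.845492  115.6118786 232.1624392] [-1.73056794e-03  1.27753745e-01  1.72797237e+00  2.05719698e-04
  1.28502354e+00 -1.57426902e+00] 0.7535224360895325
obj 25 [390. 213.] 7587 top 291.0 mid [ 434.9 -419.9] ext [369.   3.] mean [ 432.4 -420.1]
obj 25 [148. 160.] 756 top 88.0 mid [548.  115.8] ext [63. 63.] mean [547.8 115.1]
obj 25 [342. 165.] 980 top 91.0 mid [ 549.9 -346.8] ext [75. 75.] mean [ 551.3 -347.9]
obj 25 [238. 206.] 495 top 165.0 mid [440.8 -99. ] ext [37. 35.] mean [441.6 -99.7]
obj 25 [149. 211.] 218 top 294.0 mid [425.4  66. ] ext [24. 30.] mean [420.3  67.1]
obj 25 [342. 212.] 617 top 134.0 mid [ 437.  -342.6] ext [47. 50.] mean [ 436.9 -341.6]
obj 25 [294. 214.] 329 top 117.0 mid [ 427.8 -232.3] ext [39. 40.] mean [ 427.9 -232.1]
```

Call:
servo_tool(commands=[[-0.7,[-0.003,-0.0045,0],[0,0,0]],[-0.7,[0,0,0.025],[0,0,0]],[-0.7,[0,0,0.035],[0,0,0]],[-0.7,[0,0,0.035],[0,0,0]],[-0.7,[0,0,0.035],[0,0,0]],[-0.7,[0,0,0.035],[0,0,0]],[-0.7,[0,0,0.027],[0,0,0]],[-0.7,[0,0,0.015],[0,0,0]],[-0.7,[0,0,0],[0,0,0]],[-0.7,[0,0,0],[0,0,0]]])

```text
time_s: 7.87
eef_pos: [430.7, 108.4, 24.7]
ee_rot: [-0.0, -0.0, 1.0, -0.0]
force: [0.3, 0.2, 0.4]
grip_width: 0.846
grip_force: 0.0
```

Call:
servo_tool(commands=[[0.2,[0,0,0],[0,0,0]],[0.3,[0,0,0],[0,0,0]],[0.5,[0,0,0],[0,0,0]],[0.5,[0,0,0],[0,0,0]],[0.5,[0,0,0],[0,0,0]],[0.5,[0,0,0],[0,0,0]],[0.5,[0,0,0],[0,0,0]]])

```text
time_s: 8.45
eef_pos: [431.4, 108.8, 25.9]
ee_rot: [0.001, -0.001, 1.0, -0.0]
force: [-2.5, -1.6, 11.1]
grip_width: 0.473
grip_force: 39.0
```

Call:
servo_tool(commands=[[0.6,[0,0,-0.01],[0,0,0]],[0.6,[0,0,-0.02],[0,0,0]],[0.6,[0,0,-0.01],[0,0,0]],[0.6,[0,0,0],[0,0,0]]])

```text
time_s: 8.78
eef_pos: [431.8, 109.0, 66.7]
ee_rot: [0.002, -0.001, 1.0, -0.0]
force: [0.8, -0.8, -0.9]
grip_width: 0.47
grip_force: 40.8
```

Run:
```python
from m import *
s=sense(); print(s['eef_pos'],s['force'],s['grip_width'])
c=cam('side'); save(c,'s2.png')
```

```text
[431.7679547  108.98786653  66.66033015] [ 0.75416246 -0.80753465 -0.93312648] 0.47033987062893534
```

View pics/s2.png

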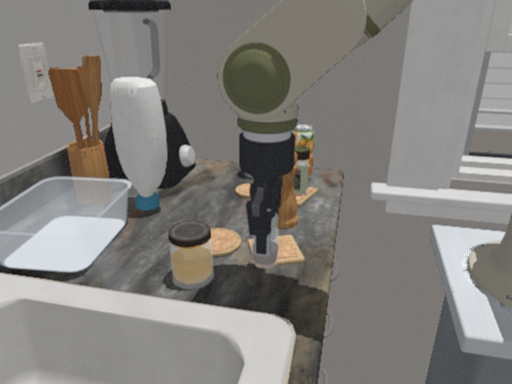

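The salt shaker hangs upright in the gripper at about (264,240). I'll lift it above the mill's height and carry it to the small round rest.

Call:
servo_tool(commands=[[0.6,[0,0,-0.03],[0,0,0]],[0.6,[0,0,-0.04],[0,0,0]],[0.6,[0,0,-0.04],[0,0,0]],[0.6,[0,0,-0.04],[0,0,0]],[0.6,[0,-0.02,0],[0,0,0]],[0.6,[-0.012,-0.035,0],[0,0,0]],[0.6,[-0.012,-0.035,0],[0,0,0]],[0.6,[-0.012,-0.035,0],[0,0,0]],[0.6,[-0.012,-0.035,0],[0,0,0]],[0.6,[-0.012,-0.035,0],[0,0,0]]])

```text
time_s: 9.67
eef_pos: [490.7, -87.7, 213.5]
ee_rot: [-0.0, -0.0, 1.0, 0.0]
force: [1.0, 0.2, 0.2]
grip_width: 0.468
grip_force: 41.2
```

Call:
servo_tool(commands=[[0.6,[-0.012,-0.035,0],[0,0,0]],[0.6,[-0.012,-0.035,0],[0,0,0]],[0.6,[-0.012,-0.035,0],[0,0,0]],[0.6,[-0.012,-0.03,0],[0,0,0]],[0.6,[0,0,0],[0,0,0]],[0.6,[0,0,0.02],[0,0,0]],[0.6,[0,0,0.03],[0,0,0]],[0.6,[0,0,0.03],[0,0,0]],[0.6,[0,0,0.02],[0,0,0]],[0.6,[0,0,0],[0,0,0]]])

```text
time_s: 10.5
eef_pos: [536.6, -219.4, 109.3]
ee_rot: [-0.004, -0.001, 1.0, 0.003]
force: [-0.1, 0.1, -1.3]
grip_width: 0.465
grip_force: 41.2
```

Call:
servo_tool(commands=[[0.6,[-0.005,-0.009,0.01],[0,0,0]],[0.6,[0,0,0.03],[0,0,0]],[0.6,[0,0,0.015],[0,0,0]],[0.6,[0,0,0],[0,0,0]],[0.6,[0,0,0],[0,0,0]],[0.6,[0,0,0],[0,0,0]]])

```text
time_s: 11.0
eef_pos: [544.6, -230.3, 61.1]
ee_rot: [0.001, -0.001, 1.0, -0.001]
force: [-0.2, -0.0, -0.5]
grip_width: 0.468
grip_force: 41.2
```

Call:
servo_tool(commands=[[0.6,[0,0.0005,0.012],[0,0,0]],[0.6,[0,0,0.01],[0,0,0]],[0.6,[0,0,0.002],[0,0,0]],[0.6,[0,0,0],[0,0,0]],[0.6,[0,0,0],[0,0,0]]])

```text
time_s: 11.42
eef_pos: [543.7, -229.3, 35.1]
ee_rot: [-0.0, -0.001, 1.0, 0.0]
force: [-0.2, 0.4, 0.9]
grip_width: 0.467
grip_force: 41.4
```

Call:
servo_tool(commands=[[0.6,[0,0,0.002],[0,0,0]],[0.6,[0,0,0],[0,0,0]],[0.6,[0,0,0],[0,0,0]]])

```text
time_s: 11.67
eef_pos: [544.1, -229.4, 35.0]
ee_rot: [0.0, -0.001, 1.0, -0.0]
force: [-5.8, 3.6, 16.6]
grip_width: 0.467
grip_force: 42.8
```

Call:
servo_tool(commands=[[0,[0,0,0],[0,0,0]],[-0.2,[0,0,0],[0,0,0]],[-0.4,[0,0,0],[0,0,0]],[-0.4,[0,0,0],[0,0,0]],[-0.4,[0,0,-0.02],[0,0,0]],[-0.4,[0,0,-0.04],[0,0,0]],[-0.4,[0,0,-0.04],[0,0,0]],[-0.4,[0,0,-0.04],[0,0,0]],[-0.4,[0,0,-0.04],[0,0,0]],[-0.4,[0,0,-0.02],[0,0,0]]])

```text
time_s: 12.5
eef_pos: [544.6, -229.9, 238.4]
ee_rot: [0.003, -0.001, 1.0, -0.002]
force: [0.7, -0.4, 0.5]
grip_width: 0.705
grip_force: 0.0
```

Call:
servo_tool(commands=[[-1,[0.02,0.025,0],[0,0,0]],[-1,[0.02,0.026,0],[0,0,0]],[-1,[0.02,0.026,0],[0,0,0]],[-1,[0.021,0.026,0],[0,0,0]],[-1,[0.02,0.026,0],[0,0,0]],[-1,[0,0,0],[0,0,0]],[-1,[0,0,0],[0,0,0]]])

```text
time_s: 13.08
eef_pos: [442.3, -99.7, 233.7]
ee_rot: [0.0, -0.001, 1.0, -0.0]
force: [-0.8, -1.3, 0.2]
grip_width: 0.995
grip_force: 0.0
```

Run:
```python
from m import *
s=sense(); print(s['eef_pos'],s['joints'],s['grip_width'])
c=cam('top'); objs(c);
```

```text
[442.26884165 -99.73466316 233.67661563] [-4.81177163e-01  1.51628328e-01  1.69608617e+00 -7.19911995e-05
  1.29301598e+00 -2.05424820e+00] 0.9948078795014668
obj 25 [390. 213.] 7580 top 291.0 mid [ 435.1 -420.1] ext [369.   3.] mean [ 431.1 -420.1]
obj 25 [149. 160.] 759 top 89.0 mid [548.3 115.6] ext [63. 64.] mean [548.  115.2]
obj 25 [342. 165.] 987 top 91.0 mid [ 549.8 -346.9] ext [75. 75.] mean [ 550.8 -348.6]
obj 25 [293. 167.] 274 top 99.0 mid [ 543.  -230.9] ext [33. 33.] mean [ 542.6 -230.3]
obj 25 [342. 212.] 615 top 134.0 mid [ 438.1 -342.8] ext [50. 49.] mean [ 437.1 -341.3]
obj 25 [294. 214.] 329 top 117.0 mid [ 427.9 -232.3] ext [39. 40.] mean [ 427.8 -232.2]
obj 25 [233. 217.] 31 top 62.0 mid [421.4 -90.7] ext [ 9. 17.] mean [420.3 -90.5]
```

Call:
servo_tool(commands=[[-1,[0,0,0.02],[0,0,0]],[-1,[0,0,0.03],[0,0,0]],[-1,[0,0,0.03],[0,0,0]],[-1,[0,0,0.025],[0,0,0]],[-1,[0,0,0.013],[0,0,0]],[-1,[0,0,0],[0,0,0]],[-1,[0,0,0],[0,0,0]]])

```text
time_s: 13.72
eef_pos: [443.0, -101.2, 115.1]
ee_rot: [-0.0, -0.0, 1.0, 0.0]
force: [0.9, -0.6, 0.1]
grip_width: 1.003
grip_force: 0.0
```

Call:
servo_tool(commands=[[0,[0,0,0],[0,0,0]],[0.2,[0,0,0],[0,0,0]],[0.4,[0,0,0],[0,0,0]],[0.4,[0,0,0],[0,0,0]],[0.4,[0,0,0],[0,0,0]],[0.4,[0,0,0],[0,0,0]]])

```text
time_s: 14.22
eef_pos: [443.4, -101.0, 116.5]
ee_rot: [0.001, -0.001, 1.0, -0.001]
force: [-0.9, -0.9, 6.9]
grip_width: 0.545
grip_force: 40.6
```

Call:
servo_tool(commands=[[0.5,[0,0,-0.01],[0,0,0]],[0.5,[0,0,-0.02],[0,0,0]],[0.5,[0,0,-0.01],[0,0,0]],[0.5,[0,0,0],[0,0,0]],[0.5,[0,0,0],[0,0,0]]])

```text
time_s: 14.63
eef_pos: [442.7, -100.5, 155.4]
ee_rot: [0.0, -0.001, 1.0, -0.0]
force: [-0.9, 0.0, -1.5]
grip_width: 0.542
grip_force: 41.5
```

Run:
```python
from m import *
s=sense(); print(s['eef_pos'],s['force'],s['grip_width'])
c=cam('side'); save(c,'s3.png')
```

```text
[ 442.68762496 -100.52060939  155.43280727] [-0.86757995  0.00746658 -1.54947422] 0.5421929552920705
```

View pics/s3.png

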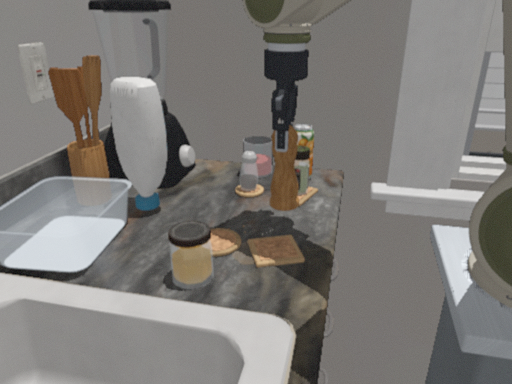

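The mill hangs upright in the gripper at about (286,165), and the salt stands on its rest at (249,180). Next I carry the mill to the square rest.

Call:
servo_tool(commands=[[0.5,[0.001,0.02,0],[0,0,0]],[0.5,[0.002,0.03,0],[0,0,0]],[0.5,[0.002,0.03,0],[0,0,0]],[0.5,[0.002,0.022,0],[0,0,0]],[0.5,[0,0.011,0],[0,0,0]],[0.5,[0,0,0.015],[0,0,0]],[0.5,[0,0,0.008],[0,0,0]],[0.5,[0,0,0],[0,0,0]],[0.5,[0,0,0],[0,0,0]]])

```text
time_s: 15.43
eef_pos: [435.2, 12.2, 131.7]
ee_rot: [-0.001, -0.0, 1.0, 0.0]
force: [0.5, -0.0, -1.9]
grip_width: 0.542
grip_force: 41.7
```

Call:
servo_tool(commands=[[0.5,[0,0,0.004],[0,0,0]],[0.5,[0,0,0.002],[0,0,0]],[0.5,[0,0,0],[0,0,0]],[0.5,[0,0,0],[0,0,0]]])

```text
time_s: 15.77
eef_pos: [435.6, 12.3, 126.4]
ee_rot: [0.0, -0.0, 1.0, -0.0]
force: [0.4, 0.5, -1.9]
grip_width: 0.539
grip_force: 41.6
```

Call:
servo_tool(commands=[[0.5,[0,0,0.0015],[0,0,0]],[0.5,[0,0,0],[0,0,0]],[0.5,[0,0,0],[0,0,0]]])

```text
time_s: 16.02
eef_pos: [436.1, 12.3, 125.6]
ee_rot: [0.001, -0.0, 1.0, -0.0]
force: [-0.8, 0.9, 4.4]
grip_width: 0.541
grip_force: 42.2
```

Call:
servo_tool(commands=[[0,[0,0,0],[0,0,0]],[-0.2,[0,0,0],[0,0,0]],[-0.5,[0,0,0],[0,0,0]],[-1,[0,0,0],[0,0,0]],[-1,[0,0,0],[0,0,0]],[-1,[0,0,-0.02],[0,0,0]],[-1,[0,0,-0.03],[0,0,0]],[-1,[0,0,-0.03],[0,0,0]],[-1,[0,0,-0.03],[0,0,0]],[-1,[0,0,0],[0,0,0]]])

```text
time_s: 16.85
eef_pos: [437.5, 12.1, 239.9]
ee_rot: [0.004, -0.001, 1.0, -0.001]
force: [-0.1, 0.1, 1.1]
grip_width: 1.0
grip_force: 0.0
```

Call:
servo_tool(commands=[[-1,[-0.02,0.02,0],[0,0,0]],[-1,[-0.023,0.021,0],[0,0,0]],[-1,[-0.023,0.021,0],[0,0,0]],[-1,[-0.023,0.021,0],[0,0,0]],[-1,[-0.023,0.02,0],[0,0,0]],[-1,[0,0,0],[0,0,0]],[-1,[0,0,0],[0,0,0]]])

```text
time_s: 17.43
eef_pos: [547.6, 116.3, 233.5]
ee_rot: [-0.001, -0.001, 1.0, -0.0]
force: [-0.6, -0.6, 0.5]
grip_width: 0.999
grip_force: 0.0
```

Run:
```python
from m import *
s=sense(); print(s['eef_pos'],s['joints'],s['grip_width'])
c=cam('top'); objs(c);
```

```text
[547.59148539 116.27352876 233.54952756] [ 1.26976191e-05  3.89377381e-01  1.38483486e+00 -1.33630215e-04
  1.36912254e+00 -1.57333445e+00] 0.9991086407079054
obj 25 [390. 213.] 7584 top 291.0 mid [ 434.8 -420.1] ext [370.   4.] mean [ 429.9 -420. ]
obj 25 [149. 159.] 793 top 263.0 mid [538.8  62.1] ext [ 9. 22.] mean [538.8  65.6]
obj 25 [342. 165.] 983 top 91.0 mid [ 550.4 -346.7] ext [75. 75.] mean [ 551.4 -348.7]
obj 25 [293. 167.] 289 top 100.0 mid [ 543.8 -230.7] ext [32. 33.] mean [ 542.8 -230. ]
obj 25 [188. 208.] 582 top 171.0 mid [435.6  12.6] ext [39. 41.] mean [434.7  12.5]
obj 25 [342. 212.] 623 top 134.0 mid [ 438.1 -342.8] ext [50. 50.] mean [ 437.  -341.4]
obj 25 [294. 214.] 328 top 117.0 mid [ 427.7 -232.8] ext [39. 39.] mean [ 427.9 -232.4]
```

Call:
servo_tool(commands=[[-1,[-0.0005,-0.001,0.02],[0,0,0]],[-1,[0,0,0.035],[0,0,0]],[-1,[0,0,0.035],[0,0,0]],[-1,[0,0,0.035],[0,0,0]],[-1,[0,0,0.03],[0,0,0]],[-1,[0,0,0.025],[0,0,0]],[-1,[0,0,0.02],[0,0,0]],[-1,[0,0,0.007],[0,0,0]],[-1,[0,0,0],[0,0,0]],[-1,[0,0,0],[0,0,0]]])

```text
time_s: 18.32
eef_pos: [548.2, 114.2, 28.9]
ee_rot: [0.001, -0.0, 1.0, -0.0]
force: [-0.2, -0.0, 0.2]
grip_width: 1.003
grip_force: 0.0
```

Call:
servo_tool(commands=[[-0.4,[0,0,0],[0,0,0]],[-0.1,[0,0,0],[0,0,0]],[0.1,[0,0,0],[0,0,0]],[0.1,[0,0,0],[0,0,0]],[0.1,[0,0,0],[0,0,0]],[0.1,[0,0,0],[0,0,0]]], squeeze=50)

```text
time_s: 18.82
eef_pos: [548.9, 114.6, 30.1]
ee_rot: [0.002, -0.0, 1.0, -0.0]
force: [-1.5, -0.6, 9.8]
grip_width: 0.767
grip_force: 54.0
```

Call:
servo_tool(commands=[[0.2,[0,0,-0.01],[0,0,0]],[0.2,[0,0,-0.02],[0,0,0]],[0.2,[0,0,-0.01],[0,0,0]],[0.2,[0,0,0],[0,0,0]],[0.2,[0,0,0],[0,0,0]]])

```text
time_s: 19.23
eef_pos: [548.1, 114.6, 68.2]
ee_rot: [0.001, -0.001, 1.0, 0.0]
force: [-0.2, -0.3, -3.1]
grip_width: 0.77
grip_force: 56.9
```

Run:
```python
from m import *
s=sense(); print(s['eef_pos'],s['force'],s['grip_width'])
c=cam('side'); save(c,'s4.png')
```

```text
[548.06586534 114.60201941  68.20308438] [-0.20016481 -0.25568832 -3.14505758] 0.7700625239794322
```

View pics/s4.png

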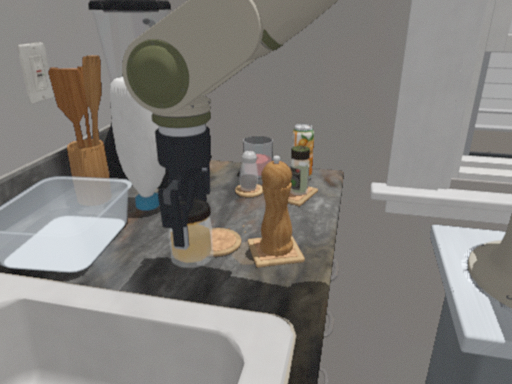

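The honey jar is held upright at about (190,232), and the mill stands on the square rest. Now I move it to the large round rest.

Call:
servo_tool(commands=[[0.2,[0,-0.015,0],[0,0,0]],[0.2,[0.001,-0.025,0],[0,0,0]],[0.2,[0.0015,-0.03,0],[0,0,0]],[0.2,[0,-0.025,0],[0,0,0]],[0.2,[0,-0.0095,0],[0,0,0]],[0.2,[0,0,0.015],[0,0,0]],[0.2,[0,0,0.008],[0,0,0]],[0.2,[0,0,0],[0,0,0]],[0.2,[0,0,0],[0,0,0]]])

```text
time_s: 20.03
eef_pos: [545.1, 10.8, 44.2]
ee_rot: [-0.001, -0.001, 1.0, 0.0]
force: [0.7, -0.5, -2.3]
grip_width: 0.772
grip_force: 56.9
```

Call:
servo_tool(commands=[[0.2,[0,0,0.004],[0,0,0]],[0.2,[0,0,0.002],[0,0,0]],[0.2,[0,0,0],[0,0,0]],[0.2,[0,0,0],[0,0,0]]])

```text
time_s: 20.37
eef_pos: [545.7, 10.5, 39.2]
ee_rot: [0.0, -0.001, 1.0, 0.0]
force: [-0.6, 1.9, 1.1]
grip_width: 0.771
grip_force: 57.2
```

Just touching, so I release and rise.

Call:
servo_tool(commands=[[0.2,[0,0,0.0005],[0,0,0]],[-0.6,[0,0,0],[0,0,0]],[-1,[0,0,0],[0,0,0]],[-1,[0,0,0],[0,0,0]],[-1,[0,0,0],[0,0,0]],[-1,[0,0,-0.02],[0,0,0]],[-1,[0,0,-0.04],[0,0,0]],[-1,[0,0,-0.04],[0,0,0]],[-1,[0,0,-0.04],[0,0,0]],[-1,[0,0,-0.04],[0,0,0]]])

```text
time_s: 21.2
eef_pos: [545.2, 10.1, 220.4]
ee_rot: [0.0, -0.0, 1.0, -0.0]
force: [1.0, -0.4, -0.7]
grip_width: 0.997
grip_force: 0.0
```

Call:
servo_tool(commands=[[-1,[0,0.03,-0.03],[0,0,0]],[-1,[0,0.035,0],[0,0,0]],[-1,[0,0.035,0],[0,0,0]],[-1,[0,0.035,0],[0,0,0]],[-1,[0,0.035,0],[0,0,0]],[-1,[0,0.035,0],[0,0,0]],[-1,[0,0,0],[0,0,0]],[-1,[0,0,0],[0,0,0]],[-1,[0,0,0],[0,0,0]]])

```text
time_s: 21.95
eef_pos: [545.3, 214.2, 247.6]
ee_rot: [-0.0, -0.001, 1.0, -0.0]
force: [0.1, 0.5, -0.1]
grip_width: 0.999
grip_force: 0.0
```

Run:
```python
from m import *
s=sense(); print(s['eef_pos'],s['dq'].round(3),s['time_s'])
c=cam('top'); objs(c); save(c,'t5.png'); c=cam('side'); save(c,'s5.png')
```

```text
[545.34944025 214.17691314 247.62954063] [-0.023 -0.006  0.004  0.002 -0.002 -0.001] 21.95
obj 25 [390. 213.] 7588 top 291.0 mid [ 435.3 -420. ] ext [369.   4.] mean [ 429.3 -420. ]
obj 25 [ 98. 144.] 28 top 291.0 mid [536.7 163.5] ext [ 4. 10.] mean [536.6 163.9]
obj 25 [193. 162.] 739 top 98.0 mid [545.4   9.8] ext [63. 62.] mean [544.9   9.7]
obj 25 [342. 165.] 986 top 91.0 mid [ 549.6 -346.5] ext [75. 75.] mean [ 550.5 -347.9]
obj 25 [293. 167.] 291 top 100.0 mid [ 543.6 -230.8] ext [31. 33.] mean [ 542.7 -230.5]
obj 25 [188. 208.] 582 top 170.0 mid [434.7  12.9] ext [41. 41.] mean [434.6  11.8]
obj 25 [342. 212.] 620 top 135.0 mid [ 438.  -342.5] ext [49. 50.] mean [ 437.  -341.7]
obj 25 [294. 214.] 328 top 117.0 mid [ 427.8 -232.2] ext [39. 40.] mean [ 427.9 -232.2]
```

View pics/s5.png

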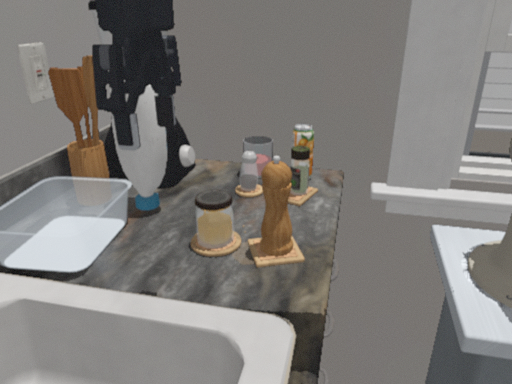

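View pics/t5.png

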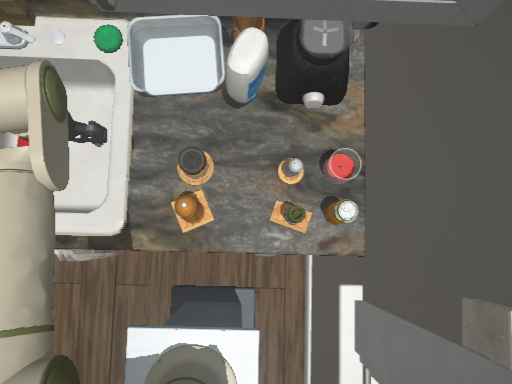

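All four condiments stand upright on their rests: honey (193,162), salt (293,167), mill (188,208) and spice (294,214). The can and candle have not moved, and the arm is clear.

```bash
python3 -c "
from rig import *
print(finish_job())"
```

```text
the job is handed in; nothing more can be done
None
```

The job is handed in: the last camera check showed all four condiments upright within about 2 mm of their rest centres, with the drink can and candle where they were; `finish_job()` returned no verdict.

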